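Lay out and photograph the microscopy instrument kit

TASK

Push the tipped-up inspection stage down against its spring until it lies level, then lay every instrument from the mat flat across the two combs on it, each in the middle of its own lane in the order of use, starting from the robot's side: forceps (red), probe (yellow), spatula (blue), brush (green); leave the lane of a missing instrument empty. When the kit is laid out, photograph it by pressing the camera keys fully down and letting each spring back, one at a time: white (lamp), orange (focus), green (capture). Leave the bottle, the beaker and the slide box where they are.

Things in the scene. Friction and masses are not known exactly. Their poses are not given: they have to be found in the camera images.
- tilt_plate (a joint): tilt of the hinged plate in rad: 0 is level (its stop), up to 0.55 with the near (robot-side) edge raised; starts at 0.3 to 0.5. A spring lifts the near edge; a stiff friction brake in the hinge holds the plate wherever it is left. Pushing the pad down takes about 6 to 13 N, growing as it nears level
- push_pad (a point): centre of the top of the black push pad (32 mm by 110 mm, the long way along the hinge) at the plate's near edge, 238 mm from the hinge. With the plate level it is 56 mm above the bench. Frame of the plate: x towards the hinge, y along the hinge, z normal to the plate
- hinge (a point): point on the hinge axis, 45 mm above the bench at the far edge of the plate, same frame as push_pad (y is the hinge axis). The grey plate is 255 mm by 200 mm and 10 mm thick, its underside in the plane of the hinge
- lane1 (a point): middle of the forceps lane (red marks on the plate at both ends), at the height of the comb bars' tops, where the instrument's underside rests. Own y runs along the lane (the instrument lies along it, tip either way), x across the lanes towards the hinge; tilts with the plate. Nearest the robot
- combs (a point): middle of the plate's top between the two white comb bars that carry the instruments: bars 10 mm wide, 14 mm high, centres 32 mm either side of the lane middles; prongs 8 mm thick stand 10 mm above them between the lanes, leaving 40 mm clear; lanes 48 mm apart. Plate level: plate top 55 mm, bar tops 69 mm above the bench. Same frame as the lanes
- lane2 (a point): middle of the probe lane (yellow marks on the plate at both ends), at the height of the comb bars' tops, where the instrument's underside rests. Own y runs along the lane (the instrument lies along it, tip either way), x across the lanes towards the hinge; tilts with the plate
- lane3 (a point): middle of the spatula lane (blue marks on the plate at both ends), at the height of the comb bars' tops, where the instrument's underside rests. Own y runs along the lane (the instrument lies along it, tip either way), x across the lanes towards the hinge; tilts with the plate
- lane4 (a point): middle of the brush lane (green marks on the plate at both ends), at the height of the comb bars' tops, where the instrument's underside rests. Own y runs along the lane (the instrument lies along it, tip either way), x across the lanes towards the hinge; tilts with the plate. Nearest the hinge
- forceps: steel forceps (closed, rigid) with red grips; 140 mm long, 35 to 70 g, loose, or absent. Handle: a bar 100 x 12 x 12 mm; origin at the handle's centre, 6 mm above its underside, own x along it to the working tip (at x = 90 mm), z up as it lies. Starts flat on the mat, roughly along world y, 55 mm or more from the next one. Belongs in lane1 (red marks)
- probe: needle probe with a yellow handle and a thin steel needle; 140 mm long, 35 to 70 g, loose, or absent. Handle: a bar 100 x 12 x 12 mm; origin at the handle's centre, 6 mm above its underside, own x along it to the working tip (at x = 90 mm), z up as it lies. Starts flat on the mat, roughly along world y, 55 mm or more from the next one. Belongs in lane2 (yellow marks)
- spatula: small spatula with a blue handle and a flat steel blade; 140 mm long, 35 to 70 g, loose, or absent. Handle: a bar 100 x 12 x 12 mm; origin at the handle's centre, 6 mm above its underside, own x along it to the working tip (at x = 90 mm), z up as it lies. Starts flat on the mat, roughly along world y, 55 mm or more from the next one. Belongs in lane3 (blue marks)
- brush: small brush with a green handle, brass ferrule and dark bristles; 140 mm long, 35 to 70 g, loose, or absent. Handle: a bar 100 x 12 x 12 mm; origin at the handle's centre, 6 mm above its underside, own x along it to the working tip (at x = 90 mm), z up as it lies. Starts flat on the mat, roughly along world y, 55 mm or more from the next one. Belongs in lane4 (green marks)
- mat: fixed black rubber mat, 300 mm by 220 mm, 4 mm thick, on which the instruments start; origin at the centre of its underside. It lies to the left or the right of the stage, the keypad on the other side
- key_white_top (a point): centre of the top of the white key (lamp), a round spring key 30 mm across that goes straight down 6 mm (1.5 N at first, 5 N fully down) and springs back. Three keys in a row 70 mm apart, order shuffled; tops 53 mm above the bench when up, housings 46 mm across and 43 mm high
- key_orange_top (a point): centre of the top of the orange key (focus), a round spring key 30 mm across that goes straight down 6 mm (1.5 N at first, 5 N fully down) and springs back. Three keys in a row 70 mm apart, order shuffled; tops 53 mm above the bench when up, housings 46 mm across and 43 mm high
- key_green_top (a point): centre of the top of the green key (capture), a round spring key 30 mm across that goes straight down 6 mm (1.5 N at first, 5 N fully down) and springs back. Three keys in a row 70 mm apart, order shuffled; tops 53 mm above the bench when up, housings 46 mm across and 43 mm high
- key_white (a joint): travel of the white key in m: 0 up, 0.006 fully down
- key_orange (a joint): travel of the orange key in m: 0 up, 0.006 fully down
- key_green (a joint): travel of the green key in m: 0 up, 0.006 fully down
- amber_bottle: amber glass bottle, 60 mm across, 120 mm high, beyond the stage; a bystander; origin under its centre
- beaker: open glass beaker, 70 mm across, 90 mm high, beyond the stage; a bystander; origin under its centre
- slide_box: orange slide box, 60 by 90 by 30 mm high, beyond the stage; a bystander; origin under its centre

How it is judged:
By the outcome, as a careful person would: the job done as asked, in the order asked, and still so for the second after the job is handed in, with the robot touching nothing.
Of forceps, probe, spatula, brush only 3 to 4 are there at a start; the rules pass over those that are not, and their reading is None.
At some moment in a run one of forceps, probe, spatula, brush may be knocked a few centimetres aside while the robot is not near it.
Once in a run the grip may slacken for a moment while it holds something.
It also fails if it takes over 210 s, if anything falls off the work surface, if the arm or the gripper's body presses on something with over 40 N, if the wrist force passes 120 N, or if a joint passes its speed limit or range.

ROBOT

A 7-joint arm with a two-finger parallel gripper is mounted at the origin on the work surface. World frame = base frame: x ahead of the robot, y to its left, z up, the work surface at z = 0. Lengths are in m, angles in rad, forces in N, time in s.
With the tool pointing down it reaches from about 0.4 to 0.85 m from the base axis. Payload 10.4 kg.
Tool frame: the origin (TCP) lies between the finger pads; the fingertips stand ahead of it and the grasp point (between the pads) lies 5 mm behind it (manip.tip_extent is the z of the fingertips in the tool frame, in m); z points along the fingers, y is the line along which they close (so a half turn about z gives the same grasp; the last joint's range is limited). The gripper opens to 85 mm and grips with 20 to 120 N. Pads are 22 mm wide; open, the fingers measure 114 mm over their backs; the gripper's body (76 mm by 85 mm) begins 54 mm behind the grasp point. The pads swing forward as they close: fully open they stand 13 mm farther back than shut.
Start: joints at [-0.023, 0.332, -0.065, 1.46, 0.022, 1.35, -0.088], TCP at [0.625, 0, 0.245] pointing down, gripper open.
Joint ranges: [-2.6, 2.6], [-0.5, 2.12], [-1.47, 1.34], [0.16, 2.42], [-1.27, 4.41], [0.06, 2.06], [-2.6, 2.6]. Speed limits (rad/s): [2.22, 2.22, 2.79, 2.79, 3.14, 3.14, 3.14].

INTERFACE

Orientations are given as a unit quaternion [x, y, z, w].
In Python, from workcell import status, viewer, manip gives the robot as it stands.
- The arm moves only by the tool play_rows, never from a script. Its argument "plan" is one flat list of numbers, 7 for each row, row after row: the turn, a rotation vector about the tool's x, y, z in degrees, then the shift along the tool's x, y, z in m, then the opening, from 0 (shut) to 1 (fully open). In form: [ax, ay, az, dx, dy, dz, grip, ax, ay, az, dx, dy, dz, grip, ...]. A call has 1 to 20 rows; each row is the pose to reach, as a shift and turn from the pose commanded when the call began, along the tool's axes at that moment; what a row does not reach only later rows make up. A row lasts 1/8 s, in which the tool goes at most 62.5 mm and 10.7 degrees, less where a joint would pass 70% of its speed; a pose out of reach is approached as far as the arm can. A call with a gripper value outside its range is refused whole. The fingers move at their own pace and stop on an object; "squeeze" is the grip in N (left out, the last holds). Time passes only in rows, so rows that repeat a pose let the fingers close. It gives the time, the measured TCP pose, the force, the opening and the grip force at its end, in the units of the state.
- status.get_obs(): the state, without advancing time (a new reading comes with each control period).
- viewer.camera(name): name is "scene" or "side" or "wrist"; returns the picture (384x512x3 uint8, red, green, blue); there is no depth.
- viewer.camera_model(name): a dict with "fx", "fy", "cx", "cy" (pixels), "R" (3x3) and "t" (3): a world point X has camera coordinates R X + t. Camera axes: x right, y down, z forward; pixel columns grow to the right and rows downward; lengths in m; the calibration is good to about 2 mm. A picture is of the moment at which its call begins: read the wrist's pose just before it. camera_model takes no time and is no camera call; for the wrist camera it gives the pose at the moment of the call.
- manip.hand_in(): hands the job in; it is judged then, once.
The state is a dict: "clock": time; "joint_pos": joint angles; "joint_velocities": joint speeds; "tau": joint torques, N m; "position": TCP position; "ee_rot": TCP orientation; "ft_force": force on the tool from outside, world axes, zero at the start; "torque": the same for the moment, N m; "grip_width": opening from 0.0 (shut) to 1.0 (fully open); "grasp_force": force on a finger pad.
Only numpy, scipy, OpenCV 4.12 (cv2) and the standard library are available. Lean on these libraries where they do the work, as an engineer would, in place of code of your own. Each camera call takes 0.05 s, during which the arm holds its last target. There are 200 camera calls.

## Working session

There is one attempt and no reset: what is moved stays moved. The work goes in short steps, Python scripts to look and compute and a tool call to move; the robot and the scene stay as the last step left them, time stands still between calls to the robot, and variables do not carry over. Pictures are saved under pics/ and viewed, at most 14 in all, crops included, and the job is handed in when it is done.

Besides the shell and the picture viewer there is one more tool, called after ">>>" as name(argument=value, ...) on one line, values as JSON. play_rows: Moves the arm, as the interface text tells. Its arguments: {"type":"object","properties":{"plan":{"type":"array","items":{"type":"number"}},"squeeze":{"type":"number"}},"required":["plan"]}

```bash
mkdir -p pics; ls; cat > h.py <<'E'
import numpy as np, cv2
from workcell import status, viewer, manip
from scipy.spatial.transform import Rotation as Rn
def shot(n,f=None):
    m=viewer.camera_model(n); im=viewer.camera(n)
    if f: cv2.imwrite('pics/'+f+'.png',im[:,:,::-1])
    return im,m
def ray(m,u,v):
    R=np.array(m['R']);t=np.array(m['t'])
    d=R.T@np.array([(u-m['cx'])/m['fx'],(v-m['cy'])/m['fy'],1.]); return -R.T@t,d
def onz(m,u,v,z):
    o,d=ray(m,u,v); return o+d*(z-o[2])/d[2]
def proj(m,X):
    c=np.array(m['R'])@np.array(X)+np.array(m['t']); return np.array([m['fx']*c[0]/c[2]+m['cx'],m['fy']*c[1]/c[2]+m['cy']])
def tri(m1,p1,m2,p2):
    o1,d1=ray(m1,*p1);o2,d2=ray(m2,*p2)
    s=np.linalg.lstsq(np.c_[d1,-d2],o2-o1,rcond=None)[0]
    a=o1+s[0]*d1;b=o2+s[1]*d2; return (a+b)/2,np.linalg.norm(a-b)
E
python3 - <<'E'
from h import *
o=status.get_obs();print({k:np.round(v,3).tolist() for k,v in o.items()}, manip.tip_extent)
ims=[]
for n in('scene','side','wrist'):
    im,m=shot(n,n+'0');print(n,np.round(m['fx'],1),np.round(-np.array(m['R']).T@m['t'],3),np.round(np.array(m['R'])[2],2))
E
```

```text
pics
{'clock': 0.0, 'joint_pos': [-0.023, 0.333, -0.065, 1.461, 0.022, 1.35, -0.089], 'joint_velocities': [-0.001, -0.001, 0.002, -0.001, 0.002, 0.001, -0.001], 'tau': [0.0, -62.545, 0.05, -39.161, 0.016, 0.01, -0.0], 'position': [0.625, 0.0, 0.245], 'ee_rot': [0.707, 0.707, -0.001, -0.0], 'ft_force': [-0.312, 0.124, 0.26], 'torque': [0.01, 0.025, -0.041], 'grasp_force': 0.0, 'grip_width': 0.998} 0.014
scene 348.2 [ 1.162 -0.45   0.591] [-0.63  0.51 -0.58]
side 447.9 [0.059 0.59  0.964] [ 0.44 -0.5  -0.74]
wrist 307.8 [0.626 0.083 0.374] [-0.   -0.32 -0.95]
```

View pics/scene0.png

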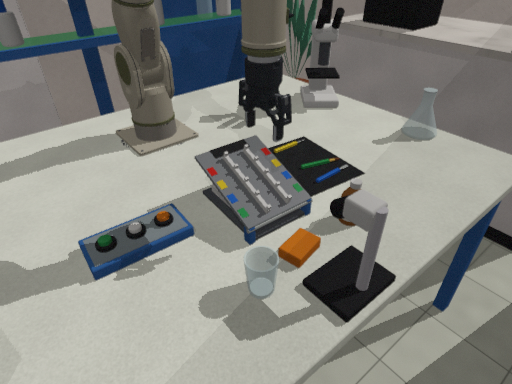

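View pics/side0.png

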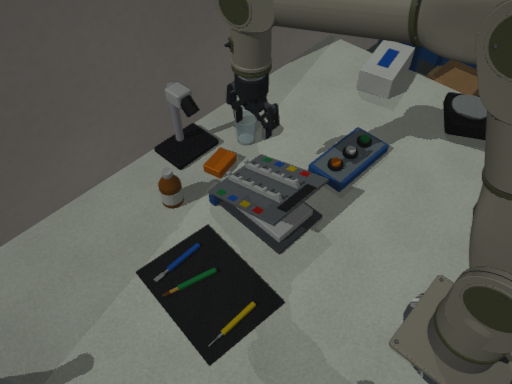

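The mat is on the left with probe, green brush and blue spatula on it, and there are no forceps. The keys are on the right. In the scene view they run green (105,242), white (135,228), orange (163,217). The lane marks are visible in both views, so I'll measure with colour masks next.

```bash
cat >> h.py <<'E'
HUE={'red':((0,4),(174,180)),'orange':((6,14),),'yellow':((22,32),),'green':((50,80),),'blue':((100,122),)}
def blobs(im,col,amin=12,smin=120,vmin=50):
    h=cv2.cvtColor(im,cv2.COLOR_RGB2HSV); k=np.zeros(h.shape[:2],np.uint8)
    for a,b in HUE[col]: k|=cv2.inRange(h,(a,smin,vmin),(b,255,255))
    n,l,st,c=cv2.connectedComponentsWithStats(k)
    out=[]
    for i in range(1,n):
        if st[i,4]>=amin:
            p=np.argwhere(l==i)[:,::-1].astype(np.float32); out.append((p.mean(0),st[i,4],cv2.minAreaRect(p),p))
    return out
E
python3 - <<'E'
from h import *
for n in('scene','side'):
    im=cv2.imread(f'pics/{n}0.png')[:,:,::-1]
    for c in HUE: print(n,c,[(b[0].round(1).tolist(),int(b[1])) for b in blobs(im,c)])
E
```

```text
scene red [([265.6000061035156, 150.8000030517578], 45), ([211.8000030517578, 171.0], 56)]
scene orange [([302.29998779296875, 79.4000015258789], 19), ([347.6000061035156, 192.0], 47), ([162.5, 216.39999389648438], 101), ([346.70001220703125, 222.3000030517578], 35), ([300.0, 251.5], 468)]
scene yellow [([285.1000061035156, 146.39999389648438], 127), ([275.5, 162.1999969482422], 48), ([221.6999969482422, 184.10000610351562], 61)]
scene green [([235.5, 12.100000381469727], 46), ([214.60000610351562, 15.800000190734863], 30), ([182.1999969482422, 19.5], 205), ([314.70001220703125, 163.1999969482422], 139), ([297.20001220703125, 187.10000610351562], 43), ([242.6999969482422, 212.3000030517578], 62), ([104.19999694824219, 240.3000030517578], 125)]
scene blue [([1.7999999523162842, 6.5], 51), ([80.4000015258789, 17.399999618530273], 586), ([178.60000610351562, 7.800000190734863], 558), ([213.5, 5.5], 39), ([235.3000030517578, 4.199999809265137], 89), ([204.5, 52.400001525878906], 4909), ([75.5999984741211, 61.400001525878906], 2151), ([327.3999938964844, 174.60000610351562], 149), ([286.2
[... 594 characters left out ...]
 41), ([244.3000030517578, 203.3000030517578], 50), ([238.0, 317.5], 279)]
side green [([364.8999938964844, 137.1999969482422], 38), ([266.8999938964844, 159.3000030517578], 27), ([220.89999389648438, 191.6999969482422], 35), ([196.1999969482422, 278.20001220703125], 222)]
side blue [([427.8999938964844, 55.599998474121094], 194), ([387.79998779296875, 57.79999923706055], 198), ([444.3999938964844, 60.70000076293945], 30), ([471.20001220703125, 65.0999984741211], 22), ([348.79998779296875, 165.39999389648438], 630), ([278.70001220703125, 163.60000610351562], 37), ([213.1999969482422, 199.60000610351562], 68), ([232.39999389648438, 197.39999389648438], 44), ([182.89999389648438, 256.5], 229)]
```

```bash
python3 - <<'E'
from h import *
S=viewer.camera_model('scene');D=viewer.camera_model('side')
L={'r+':((265.6,150.8),(257.2,209.6)),'r-':((211.8,171),(304.5,173.1)),'y+':((275.5,162.2),(244.3,203.3)),'y-':((221.7,184.1),(291.2,168.3)),
'b+':((286.2,174.4),(232.4,197.4)),'b-':((232,197.8),(278.7,163.6)),'g+':((297.2,187.1),(220.9,191.7)),'g-':((242.7,212.3),(266.9,159.3))}
P={k:tri(S,a,D,b) for k,(a,b) in L.items()}
for k,(x,e) in P.items(): print(k,x.round(4),round(e,4))
ex=sum(P[c+s][0]*w for s in'+-' for c,w in zip('rybg',(-3,-1,1,3)))/2/10/.048
ey=sum(P[c+'+'][0]-P[c+'-'][0] for c in'rybg')/4
print('ex',ex.round(3),'tilt',np.arcsin(-ex[2]/np.linalg.norm(ex)),'ey',ey.round(4),'yaw',np.degrees(np.arctan2(-ey[0],ey[1])), np.degrees(np.arctan2(ex[1],ex[0])))
for n,a,b in(('orange',(162.5,216.4),(335.3,161.9)),('green',(104.2,240.3),(364.9,139.5))):
    x,e=tri(S,a,D,b);print(n,x.round(4),round(e,4),onz(S,*a,.053).round(4),onz(D,*b,.053).round(4))
print('white',onz(S,135,228,.053).round(4),onz(D,350.5,152,.053).round(4))
for n in('scene','side'):
    im=cv2.imread(f'pics/{n}0.png')[:,:,::-1]; m=viewer.camera_model(n)
    for c in('yellow','green','blue'):
        for b in blobs(im,c,100):
            X=onz(m,*b[0],.012)
            if X[1]>.1 and .3<X[0]<.9 and b[1]<300:
                q=np.array([onz(m,*p,.012)[:2] for p in b[3]]); v=np.linalg.svd(q-q.mean(0),full_matrices=False)[2][0]; t=(q-q.mean(0))@v
                v=v*np.sign(v[1]);print(n,c,X.round(4),'ang from y',np.degrees(np.arctan2(-v[0],v[1])).round(1),'len',np.ptp(t).round(3))
E
```

```text
r+ [0.5165 0.0983 0.116 ] 0.0017
r- [ 0.508  -0.0732  0.116 ] 0.0017
y+ [0.5615 0.0961 0.1008] 0.0007
y- [ 0.5532 -0.0751  0.1004] 0.0015
b+ [0.6067 0.0939 0.0849] 0.0014
b- [ 0.5986 -0.0773  0.0852] 0.0015
g+ [0.6522 0.0915 0.0694] 0.0009
g- [ 0.6436 -0.0795  0.0695] 0.0013
ex [ 0.943 -0.045 -0.323] tilt 0.3301130425851374 ey [0.0084 0.1712 0.    ] yaw -2.803769362251104 -2.746682537674182
orange [ 0.5074 -0.2227  0.0459] 0.0017 [ 0.5167 -0.2252  0.053 ] [ 0.5036 -0.2173  0.053 ]
green [ 0.4982 -0.3619  0.0447] 0.0016 [ 0.5091 -0.3628  0.053 ] [ 0.494  -0.3543  0.053 ]
white [ 0.5141 -0.2933  0.053 ] [ 0.4949 -0.2804  0.053 ]
scene yellow [0.3956 0.2904 0.012 ] ang from y 1.0 len 0.114
scene green [0.5376 0.2869 0.012 ] ang from y -15.7 len 0.104
scene blue [0.608  0.2675 0.012 ] ang from y 2.1 len 0.112
side yellow [0.3944 0.2927 0.012 ] ang from y -1.7 len 0.101
side green [0.5375 0.289  0.012 ] ang from y -16.8 len 0.099
side blue [0.6069 0.2705 0.012 ] ang from y 0.0 len 0.1
```

>>> play_rows(plan=[0,0,0,0.007,-0.05,0,0,0,0,0,0.015,-0.1,0.02,0,0,0,0,0.015,-0.14,0.04,0,0,0,0,0.015,-0.158,0.07,0,0,0,0,0.015,-0.158,0.078,0,0,0,0,0.015,-0.158,0.078,0])

```text
clock: 0.9
position: [0.4677, 0.015, 0.1675]
ee_rot: [0.707, 0.707, 0.0, 0.0]
ft_force: [0.9, 0.5, 0.1]
grip_width: 0.0
grasp_force: 0.0
```

```bash
python3 - <<'E'
from h import *
print(manip.tip_extent)
im,m=shot('wrist','w1');im,m=shot('side','s1')
E
```

```text
0.014
```

View pics/w1.png

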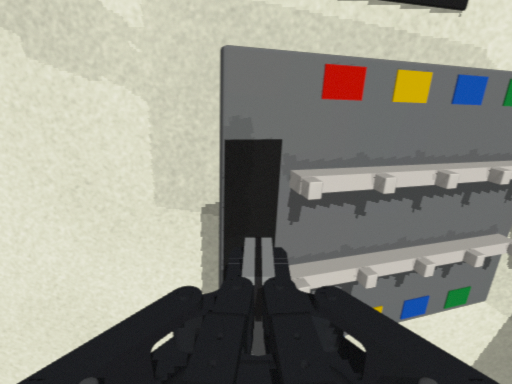

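>>> play_rows(plan=[0,0,0,0,0,0.015,0,0,0,0,0,-0.001,0.024,0,0,0,0,0,-0.003,0.031,0,0,0,0,0,-0.006,0.04,0,0,0,0,0,-0.0095,0.05,0,0,0,0,0,-0.011,0.058,0,0,0,0,0,-0.013,0.066,0,0,0,0,0,-0.014,0.074,0,0,0,0,0,-0.015,0.082,0,0,0,0,0,-0.016,0.09,0,0,0,0,0,-0.0165,0.095,0,0,0,0,0,-0.0165,0.099,0,0,0,0,0,-0.0165,0.101,0], squeeze=40)

```text
clock: 2.62
position: [0.4517, 0.0157, 0.0686]
ee_rot: [0.707, 0.707, 0.001, 0.0]
ft_force: [-19.2, 0.2, 56.0]
grip_width: 0.001
grasp_force: 28.1
```

>>> play_rows(plan=[0,0,0,0,0,-0.04,0,0,0,0,0,0,-0.09,0,0,0,0,0.04,0,-0.12,0.2,0,0,0,0.1,-0.02,-0.12,0.5,0,0,0,0.16,-0.04,-0.12,0.7,0,0,0,0.22,-0.05,-0.12,0.7,0,0,0,0.25,-0.057,-0.12,0.7,0,0,0,0.275,-0.057,-0.12,0.7,0,0,0,0.275,-0.057,-0.12,0.7,0,0,0,0.275,-0.057,-0.12,0.7])

```text
clock: 3.88
position: [0.3936, 0.2892, 0.1857]
ee_rot: [0.707, 0.707, -0.001, 0.0]
ft_force: [-0.3, 0.4, -0.3]
grip_width: 0.703
grasp_force: 0.0
```

```bash
cat >> h.py <<'E'
def bar(im,m,col,z=.016,near=None):
    # handle: centre and axis from the blob rays cast onto its top
    r=[]
    for b in blobs(im,col,60):
        q=np.array([onz(m,*p,z)[:2] for p in b[3]])
        if near is not None and np.linalg.norm(q.mean(0)-near)>.08: continue
        (c,s,a)=cv2.minAreaRect((q*1000).astype(np.float32)); bx=cv2.boxPoints((c,s,a))
        e=max(bx[1]-bx[0],bx[2]-bx[1],key=np.linalg.norm); e=e*np.sign(e[1])
        r.append((np.round(np.array(c)/1000,4),np.round(np.sort(s),1),round(float(np.degrees(np.arctan2(e[0],e[1]))),1)))
    return r
E
python3 - <<'E'
from h import *
im,m=shot('wrist','w2'); print(status.get_obs()['position'].round(4) if hasattr(status.get_obs()['position'],'round') else status.get_obs()['position'])
for c in('yellow','green','blue'): print(c,bar(im,m,c))
im,D=shot('side','s2');iS,S=shot('scene')
for c in('red','yellow','blue','green'):
    a=[onz(D,*b[0],.055).round(4) for b in blobs(im,c)]; a=[x for x in a if abs(x[1])<.15 and .45<x[0]<.7]
    e=[onz(S,*b[0],.055).round(4) for b in blobs(iS,c)]; e=[x for x in e if abs(x[1])<.15 and .45<x[0]<.7]
    print(c,a,e)
E
```

```text
[0.3937 0.289  0.1859]
yellow [(array([0.3954, 0.2944]), array([13.9, 99.8]), 1.9)]
green [(array([0.5352, 0.2905]), array([16. , 98.8]), 17.3), (array([0.6933, 0.0559]), array([16.1, 31. ]), -47.2)]
blue [(array([0.6045, 0.2724]), array([ 18.4, 100. ]), 0.2), (array([0.6838, 0.0949]), array([26.8, 55.9]), -46.0)]
red [array([ 0.4948, -0.0741,  0.055 ]), array([0.501 , 0.0973, 0.055 ])] [array([0.5015, 0.1004, 0.055 ]), array([ 0.4943, -0.0709,  0.055 ])]
yellow [array([ 0.5401, -0.0767,  0.055 ])] [array([0.5497, 0.098 , 0.055 ]), array([ 0.5418, -0.0739,  0.055 ])]
blue [] [array([0.5977, 0.095 , 0.055 ]), array([ 0.5899, -0.076 ,  0.055 ]), array([ 0.6872, -0.0879,  0.055 ])]
green [] [array([0.6457, 0.0937, 0.055 ]), array([ 0.6373, -0.0783,  0.055 ])]
```

View pics/w2.png

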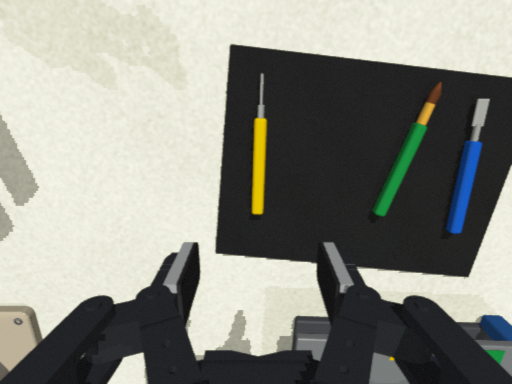

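>>> play_rows(plan=[0,0,1.9,0.0045,0.0015,0.05,0.4,0,0,1.9,0.0045,0.0015,0.1,0.4,0,0,1.9,0.0045,0.0015,0.14,0.4,0,0,1.9,0.0045,0.0015,0.158,0.4,0,0,1.9,0.0045,0.0015,0.166,0.4,0,0,1.9,0.0045,0.0015,0.166,0.4,0,0,1.9,0.0045,0.0015,0.166,0,0,0,1.9,0.0045,0.0015,0.166,0,0,0,1.9,0.0045,0.0015,0.166,0,0,0,1.9,0.0045,0.0015,0.166,0,0,0,1.9,0.0045,0.0015,0.146,0,0,0,1.9,0.0045,0.0015,0.116,0,0,0,1.9,0.0045,0.0015,0.066,0,0,0,1.9,0.0045,0.0015,0.036,0,0,0,1.9,0.0045,0.0015,0.036,0], squeeze=60)

```text
clock: 5.9
position: [0.3963, 0.2956, 0.1535]
ee_rot: [0.719, 0.695, 0.003, 0.001]
ft_force: [0.0, 1.2, -0.9]
grip_width: 0.119
grasp_force: 58.7
```

```bash
python3 - <<'E'
from h import *
im,m=shot('wrist','w3'); p=status.get_obs()['position'];print(np.round(p,4))
print(bar(im,m,'yellow',z=p[2]-.020+.016)); 
E
```

```text
[0.3956 0.2948 0.1516]
[(array([0.3975, 0.296 ]), array([12.4, 99.7]), 2.2)]
```

View pics/w3.png

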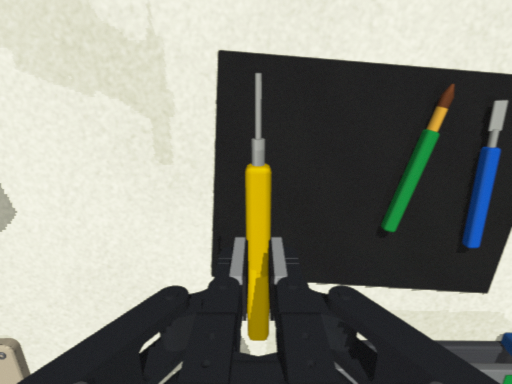

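The probe is held level, with its handle centre about 1 mm from the grip (yellow bar from (258,165) to (258,340)). Next I'll carry it over lane 2.

>>> play_rows(plan=[0,0,0.9,-0.04,0.02,0,0,0,0,0.9,-0.08,0.045,0,0,0,0,0.9,-0.12,0.07,0,0,0,0,0.9,-0.16,0.095,0,0,0,0,0.9,-0.2,0.12,0,0,0,0,0.9,-0.24,0.14,0,0,0,0,0.9,-0.265,0.152,0.005,0,0,0,0.9,-0.279,0.16,0.015,0,0,0,0.9,-0.279,0.16,0.02,0,0,0,0.9,-0.279,0.16,0.02,0,0,0,0.9,-0.279,0.16,0.02,0])

```text
clock: 7.32
position: [0.5455, 0.0117, 0.1305]
ee_rot: [0.724, 0.69, 0.0, -0.0]
ft_force: [-0.0, -0.8, -0.2]
grip_width: 0.117
grasp_force: 58.8
```

```bash
cat >> h.py <<'E'
def marks(im,m,z=.055,amin=30):
    out={}
    for c in('red','yellow','blue','green'):
        a=[onz(m,*b[0],z)[:2].round(4) for b in blobs(im,c,amin)]; out[c]=[x.tolist() for x in a if .08>abs(abs(x[1]-.01)-.086)*4 and .46<x[0]<.69]
    return out
E
python3 - <<'E'
from h import *
im,m=shot('wrist','w4'); p=status.get_obs();print(np.round(p['position'],4),p['grip_width'])
print(bar(im,m,'yellow',z=p['position'][2]-.004)); print(marks(im,m))
E
```

```text
[0.5457 0.0114 0.1307] 0.11551580104956193
[(array([0.5509, 0.0969]), array([11.5, 17.2]), -87.3), (array([0.5469, 0.0127]), array([12.7, 98.6]), 2.7)]
{'red': [[0.5027, 0.1006]], 'yellow': [[0.5511, 0.0987]], 'blue': [[0.5993, 0.0961], [0.6823, -0.0807]], 'green': [[0.6476, 0.0941], [0.6454, -0.0753]]}
```

View pics/w4.png

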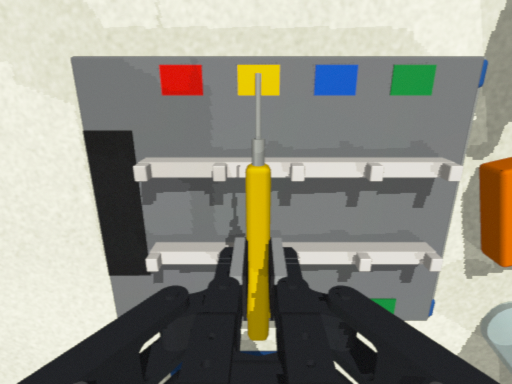

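The probe sits over the yellow mark, with its needle at (258,80), and the along-lane centre agrees to within 1 mm. Lowering and releasing.

>>> play_rows(plan=[0,0,0,0,0,0.02,0,0,0,0,0,0,0.035,0,0,0,0,0,0,0.042,0,0,0,0,0,0,0.0455,0,0,0,0,0,0,0.0455,0,0,0,0,0,0,0.0455,0.32,0,0,0,0,0,0.0455,0.32,0,0,0,0,0,0.0455,0.32,0,0,0,0,0,0.035,0.32,0,0,0,0,0,0,0.32,0,0,0,0,0,-0.05,0.32,0,0,0,0,0,-0.07,0.32,0,0,0,0,0,-0.07,0.32])

```text
clock: 9.0
position: [0.5467, 0.0104, 0.2026]
ee_rot: [0.724, 0.69, 0.001, 0.001]
ft_force: [-0.3, -0.0, -0.8]
grip_width: 0.317
grasp_force: 0.0
```

```bash
python3 - <<'E'
from h import *
im,m=shot('wrist','w5'); p=status.get_obs();print(np.round(p['position'],4),p['grip_width'],p['ee_rot'])
print(bar(im,m,'yellow',z=.081)); print(marks(im,m))
im,m=shot('side'); 
for c in('green','blue'): print(c,bar(im,m,c,.012,near=np.array([.57,.28])))
E
```

```text
[0.5459 0.0104 0.2009] 0.3192632539186167 [7.24178188e-01 6.89612545e-01 5.31775471e-04 4.54813129e-04]
[(array([0.5509, 0.0979]), array([15.9, 24. ]), -87.2), (array([0.5466, 0.0102]), array([11.8, 98.3]), 3.3), (array([ 0.5438, -0.0582]), array([15.9, 23.4]), -87.1)]
{'red': [[0.5026, 0.1008], [0.4841, -0.0677]], 'yellow': [[0.5508, 0.0987], [0.5429, -0.0738]], 'blue': [[0.5989, 0.0961]], 'green': [[0.647, 0.0942], [0.6387, -0.0783]]}
green [(array([0.5366, 0.2875]), array([14.5, 98.9]), 16.6)]
blue [(array([0.6068, 0.2683]), array([ 16.2, 100.1]), 0.1)]
```

>>> play_rows(plan=[0,0,-2.8,0.05,0.01,0,0.35,0,0,-2.8,0.1,0.02,0,0.35,0,0,-2.8,0.15,0.03,0,0.35,0,0,-2.8,0.2,0.04,0.01,0.35,0,0,-2.8,0.25,0.047,0.03,0.35,0,0,-2.8,0.262,0.047,0.04,0.35,0,0,-2.8,0.262,0.047,0.04,0.35,0,0,-2.8,0.262,0.047,0.04,0.35])

```text
clock: 10.1
position: [0.606, 0.2677, 0.1606]
ee_rot: [0.708, 0.706, -0.0, 0.001]
ft_force: [-0.8, -0.6, 0.7]
grip_width: 0.346
grasp_force: 0.0
```

```bash
python3 - <<'E'
from h import *
im,m=shot('wrist','w6'); p=status.get_obs();print(np.round(p['position'],4),p['ee_rot'])
for c in('green','blue'): print(c,bar(im,m,c))
E
```

```text
[0.6062 0.2677 0.161 ] [7.07995283e-01 7.06216867e-01 1.70243479e-04 6.22864216e-04]
green [(array([0.5384, 0.2902]), array([13.4, 99.5]), 17.5)]
blue [(array([0.6082, 0.272 ]), array([12.6, 99.6]), 0.5), (array([0.5996, 0.0606]), array([ 4.4, 26.3]), -89.9)]
```

>>> play_rows(plan=[0,0,0.3,0.0043,0.001,0.05,0.35,0,0,0.3,0.0043,0.001,0.1,0.35,0,0,0.3,0.0043,0.001,0.132,0.35,0,0,0.3,0.0043,0.001,0.141,0.35,0,0,0.3,0.0043,0.001,0.141,0.35,0,0,0.3,0.0043,0.001,0.141,0,0,0,0.3,0.0043,0.001,0.141,0,0,0,0.3,0.0043,0.001,0.141,0,0,0,0.3,0.0043,0.001,0.141,0,0,0,0.3,0.0043,0.001,0.121,0,0,0,0.3,0.0043,0.001,0.08,0,0,0,0.3,0.0043,0.001,0.03,0,0,0,0.3,0.0043,0.001,0.01,0,0,0,0.3,0.0043,0.001,0.01,0])

```text
clock: 11.9
position: [0.6072, 0.2745, 0.1528]
ee_rot: [0.709, 0.705, 0.002, 0.001]
ft_force: [-0.0, 0.4, -1.0]
grip_width: 0.12
grasp_force: 59.5
```

```bash
python3 - <<'E'
from h import *
im,m=shot('wrist','w7'); p=status.get_obs();print(np.round(p['position'],4),p['ee_rot'],p['grip_width'])
print(bar(im,m,'blue',z=p['position'][2]-.004))
E
```

```text
[0.6064 0.2741 0.1507] [7.08932839e-01 7.05275890e-01 3.43931894e-04 1.74055538e-04] 0.11692693598324808
[(array([0.6084, 0.2724]), array([ 12.4, 101. ]), 0.6)]
```

>>> play_rows(plan=[0,0,2.5,-0.04,0,0,0,0,0,2.5,-0.09,-0.004,0,0,0,0,2.5,-0.14,-0.008,0,0,0,0,2.5,-0.19,-0.012,0,0,0,0,2.5,-0.23,-0.0124,0,0,0,0,2.5,-0.255,-0.0124,0.01,0,0,0,2.5,-0.262,-0.0124,0.02,0,0,0,2.5,-0.262,-0.0124,0.02,0,0,0,2.5,-0.262,-0.0124,0.02,0])

```text
clock: 13.08
position: [0.5926, 0.0139, 0.1301]
ee_rot: [0.723, 0.69, 0.0, -0.0]
ft_force: [0.6, 0.6, 1.0]
grip_width: 0.115
grasp_force: 59.4
```

```bash
python3 - <<'E'
from h import *
im,m=shot('wrist','w8'); p=status.get_obs();print(np.round(p['position'],4),p['ee_rot'],p['grip_width'])
print(bar(im,m,'blue',z=p['position'][2]-.004)); print(marks(im,m))
E
```

```text
[0.5927 0.0139 0.1304] [ 7.23416777e-01  6.90411517e-01  2.62330434e-04 -1.87321282e-04] 0.11531945595967166
[(array([0.6585, 0.0962]), array([1.9, 9.6]), 2.6), (array([0.5986, 0.0964]), array([11.6, 17.1]), -87.3), (array([0.5947, 0.0134]), array([16.5, 98.1]), 2.7), (array([ 0.541, -0.056]), array([ 2.5, 21.1]), 45.9)]
{'red': [[0.5024, 0.1009], [0.4863, -0.0656]], 'yellow': [[0.5509, 0.0989]], 'blue': [[0.6004, 0.098]], 'green': [[0.6472, 0.0939]]}
```

>>> play_rows(plan=[0,0,0,-0.002,0,0.02,0,0,0,0,-0.002,0,0.035,0,0,0,0,-0.002,0,0.042,0,0,0,0,-0.002,0,0.0455,0,0,0,0,-0.002,0,0.0455,0,0,0,0,-0.002,0,0.0455,0.32,0,0,0,-0.002,0,0.0455,0.32,0,0,0,-0.002,0,0.0455,0.32,0,0,0,-0.002,0,0.035,0.32,0,0,0,-0.002,0,0,0.32,0,0,0,0,0,-0.05,0.32,0,0,0,0,0,-0.07,0.32,0,0,0,0,0,-0.07,0.32])

```text
clock: 14.75
position: [0.5937, 0.0123, 0.2028]
ee_rot: [0.724, 0.69, 0.002, 0.001]
ft_force: [0.4, 0.3, -1.1]
grip_width: 0.319
grasp_force: 0.0
```

```bash
python3 - <<'E'
from h import *
im,m=shot('wrist','w9'); p=status.get_obs();print(np.round(p['position'],4),p['grip_width'],p['ee_rot'])
for c in('yellow','blue'):print(c,bar(im,m,c,z=.081)); 
print(marks(im,m))
im,m=shot('side'); 
for c in('green',): print(c,bar(im,m,c,.012,near=np.array([.54,.28])))
E
```

```text
[0.5929 0.0121 0.201 ] 0.31934973968817404 [7.24178842e-01 6.89611850e-01 5.16085890e-04 4.84803961e-04]
yellow [(array([0.5551, 0.0981]), array([16. , 24.1]), -87.2), (array([0.5474, 0.0105]), array([13. , 99.1]), 2.8)]
blue [(array([0.6823, 0.0959]), array([ 2.8, 13.7]), 3.0), (array([0.5988, 0.096 ]), array([16.1, 23.4]), -87.2), (array([0.5935, 0.0082]), array([11.8, 99.2]), 3.3), (array([ 0.5915, -0.0598]), array([16. , 23.4]), -87.1), (array([ 0.5612, -0.1387]), array([25.3, 55.9]), 3.6), (array([ 0.4769, -0.1929]), array([ 5.2, 25.7]), 1.7)]
{'red': [[0.5025, 0.1009], [0.4944, -0.0719]], 'yellow': [[0.5508, 0.0988]], 'blue': [[0.5993, 0.0977], [0.5906, -0.0757], [0.6826, -0.0808]], 'green': [[0.6469, 0.0942]]}
green [(array([0.5366, 0.2875]), array([14.5, 98.9]), 16.6)]
```

>>> play_rows(plan=[0,0,3,0.05,-0.01,0,0.35,0,0,6,0.1,-0.02,0,0.35,0,0,10,0.15,-0.04,0,0.35,0,0,14.2,0.2,-0.05,0.01,0.35,0,0,14.2,0.25,-0.065,0.03,0.35,0,0,14.2,0.274,-0.068,0.04,0.35,0,0,14.2,0.274,-0.068,0.04,0.35,0,0,14.2,0.274,-0.068,0.04,0.35])

```text
clock: 15.85
position: [0.5383, 0.2878, 0.1597]
ee_rot: [0.804, 0.594, -0.001, 0.0]
ft_force: [0.2, -0.1, 0.2]
grip_width: 0.351
grasp_force: 0.0
```

```bash
python3 - <<'E'
from h import *
im,m=shot('wrist','w10'); p=status.get_obs();print(np.round(p['position'],4),p['ee_rot'])
for c in('green',): print(c,bar(im,m,c))
E
```

```text
[0.5387 0.2876 0.1601] [ 8.04417588e-01  5.94064112e-01 -2.75032122e-04  3.13627994e-04]
green [(array([0.5382, 0.2905]), array([12.4, 99. ]), 17.6)]
```

>>> play_rows(plan=[0,0,0.5,0.002,-0.0017,0.05,0.35,0,0,0.5,0.002,-0.0017,0.1,0.35,0,0,0.5,0.002,-0.0017,0.132,0.35,0,0,0.5,0.002,-0.0017,0.14,0.35,0,0,0.5,0.002,-0.0017,0.14,0.35,0,0,0.5,0.002,-0.0017,0.14,0,0,0,0.5,0.002,-0.0017,0.14,0,0,0,0.5,0.002,-0.0017,0.14,0,0,0,0.5,0.002,-0.0017,0.14,0,0,0,0.5,0.002,-0.0017,0.12,0,0,0,0.5,0.002,-0.0017,0.08,0,0,0,0.5,0.002,-0.0017,0.03,0,0,0,0.5,0.002,-0.0017,0.01,0,0,0,0.5,0.002,-0.0017,0.01,0])

```text
clock: 17.65
position: [0.5379, 0.292, 0.1527]
ee_rot: [0.806, 0.591, 0.002, 0.0]
ft_force: [-0.5, 0.1, -0.4]
grip_width: 0.118
grasp_force: 58.9
```

```bash
python3 - <<'E'
from h import *
im,m=shot('wrist','w11'); p=status.get_obs();print(np.round(p['position'],4),p['ee_rot'],p['grip_width'])
b=bar(im,m,'green',z=p['position'][2]-.004);print(b)
g=[x for x in b if x[1][1]>80][0][0]
th=np.pi/2-2*np.arctan2(p['ee_rot'][1],p['ee_rot'][0]); R=lambda a:np.array([[np.sin(a),np.cos(a)],[np.cos(a),-np.sin(a)]])
off=R(th)@(g-p['position'][:2]); tgt=np.array([.6470-.0042,.0942-.0857]); a2=np.radians(2.8)
tcp=tgt-R(a2).T@off; print('deg',np.degrees(th),'off',off,'tcp',tcp,'shift',R(th)@(tcp-p['position'][:2]))
E
```

```text
[0.5371 0.2915 0.1507] [8.06447511e-01 5.91305556e-01 3.64350035e-04 1.34326239e-04] 0.1167350483425129
[(array([0.5388, 0.2914]), array([12.1, 99.2]), 17.6)]
deg 17.50057513131639 off [0.00044902 0.0016798 ] tcp [0.64110027 0.00813357] shift [-0.23894285  0.18442756]
```

>>> play_rows(plan=[0,0,-4,-0.03,0.02,0,0,0,0,-8,-0.07,0.05,0,0,0,0,-12,-0.11,0.08,0,0,0,0,-14.7,-0.15,0.115,0,0,0,0,-14.7,-0.19,0.145,0,0,0,0,-14.7,-0.22,0.17,0.005,0,0,0,-14.7,-0.239,0.1845,0.015,0,0,0,-14.7,-0.239,0.1845,0.02,0,0,0,-14.7,-0.239,0.1845,0.02,0])

```text
clock: 18.82
position: [0.6402, 0.0101, 0.1291]
ee_rot: [0.723, 0.69, -0.0, -0.001]
ft_force: [-0.6, 0.3, -0.5]
grip_width: 0.113
grasp_force: 58.9
```

```bash
python3 - <<'E'
from h import *
im,m=shot('wrist','w12'); p=status.get_obs();print(np.round(p['position'],4),p['ee_rot'],p['grip_width'])
print(bar(im,m,'green',z=p['position'][2]-.004)); print(marks(im,m)); print(bar(im,m,'yellow',.081),bar(im,m,'blue',.081))
E
```

```text
[0.6406 0.0104 0.1298] [ 7.23280749e-01  6.90553669e-01 -2.98342056e-05 -7.66845591e-04] 0.11514730048981163
[(array([0.6465, 0.0936]), array([11.2, 16.9]), -87.3), (array([0.6424, 0.0111]), array([15.4, 96.1]), 2.6)]
{'red': [[0.5021, 0.1006], [0.494, -0.0718]], 'yellow': [[0.5511, 0.0986], [0.5345, -0.0683]], 'blue': [[0.6008, 0.0975]], 'green': [[0.6476, 0.0952]]}
[(array([0.5626, 0.0975]), array([15.5, 23.3]), -87.3), (array([0.5493, 0.0106]), array([15.3, 99.8]), 2.6), (array([ 0.549 , -0.0465]), array([ 7.3, 14.4]), 58.0)] [(array([0.6859, 0.0953]), array([ 3.4, 13.2]), 2.0), (array([0.6046, 0.0955]), array([15.5, 23. ]), -87.3), (array([0.5951, 0.0097]), array([13.1, 97.3]), 2.8), (array([ 0.5696, -0.1108]), array([ 3.2, 28.2]), 45.7)]
```

>>> play_rows(plan=[0,0,0,-0.0015,0,0.02,0,0,0,0,-0.0015,0,0.035,0,0,0,0,-0.0015,0,0.042,0,0,0,0,-0.0015,0,0.045,0,0,0,0,-0.0015,0,0.045,0,0,0,0,-0.0015,0,0.045,0.32,0,0,0,-0.0015,0,0.045,0.32,0,0,0,-0.0015,0,0.045,0.32,0,0,0,-0.0015,0,0.035,0.32,0,0,0,-0.0015,0,0,0.32,0,0,0,0,0,-0.05,0.32,0,0,0,0,-0.03,-0.08,0.32,0,0,0,0,-0.06,-0.1,0.32,0,0,0,0,-0.06,-0.1,0.32,0,0,0,0,-0.06,-0.1,0.32])

```text
clock: 20.75
position: [0.5815, 0.0109, 0.2304]
ee_rot: [0.724, 0.69, 0.0, 0.0]
ft_force: [0.1, -0.3, 0.6]
grip_width: 0.32
grasp_force: 0.0
```

```bash
python3 - <<'E'
from h import *
im,m=shot('wrist','w13'); p=status.get_obs();print(np.round(p['position'],4),p['grip_width'],p['ee_rot'])
for c in('yellow','blue','green'):print(c,[b for b in bar(im,m,c,z=.081) if b[1][1]>80]) 
print(marks(im,m))
E
```

```text
[0.5815 0.0109 0.2299] 0.3183286347664944 [ 7.24230282e-01  6.89558152e-01 -1.79400104e-04 -1.42578603e-04]
yellow [(array([0.5472, 0.01  ]), array([12.7, 98.7]), 2.9)]
blue [(array([0.5935, 0.0087]), array([12. , 98.5]), 2.7), (array([ 0.5552, -0.159 ]), array([29.8, 86.1]), 3.0)]
green [(array([0.641 , 0.0054]), array([12.4, 98.7]), 2.8)]
{'red': [[0.5026, 0.1008], [0.4945, -0.0716]], 'yellow': [[0.551, 0.0987], [0.552, -0.0744]], 'blue': [[0.5987, 0.0976], [0.5909, -0.0763], [0.6829, -0.0811]], 'green': [[0.6467, 0.0949], [0.6409, -0.077]]}
```

View pics/w13.png

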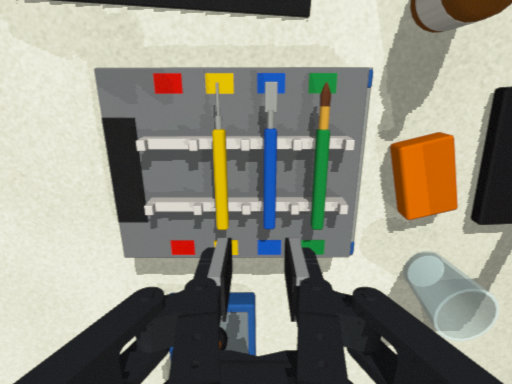

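All three instruments lie straight across both combs in their own lanes, and the red lane is empty. Now the keys.

>>> play_rows(plan=[0,0,-1,-0.05,-0.01,0,0,0,0,-2.8,-0.1,-0.02,0,0,0,0,-2.8,-0.15,-0.03,0,0,0,0,-2.8,-0.2,-0.04,0,0,0,0,-2.8,-0.25,-0.05,0,0,0,0,-2.8,-0.3,-0.055,0,0,0,0,-2.8,-0.35,-0.06,0,0,0,0,-2.8,-0.38,-0.06,0,0,0,0,-2.8,-0.38,-0.06,0,0,0,0,-2.8,-0.38,-0.06,0])

```text
invalid input
```

```bash
python3 - <<'E'
from h import *
im,m=shot('wrist','w14'); p=status.get_obs();print(np.round(p['position'],4),p['grip_width'],p['ee_rot'])
for c in('orange','green'):print(c,[(b[0],b[1],cv2.minEnclosingCircle(b[3]),onz(m,*cv2.minEnclosingCircle(b[3])[0],.053).round(4)) for b in blobs(im,c,150)]) 
E
```

```text
[0.5814 0.0109 0.2295] 0.3188243772726018 [ 7.24218182e-01  6.89570708e-01 -3.62464561e-04 -3.64384695e-04]
orange [(array([325.5427 ,  96.39024], dtype=float32), np.int32(164), ((325.0, 94.78571319580078), 10.96967887878418), array([0.65  , 0.0829, 0.053 ])), (array([429.15527, 173.90744], dtype=float32), np.int32(3349), ((427.37933349609375, 175.86392211914062), 47.707942962646484), array([ 0.7572, -0.0024,  0.053 ]))]
green [(array([322.23877,  81.73673], dtype=float32), np.int32(490), ((323.0, 82.5), 16.919023513793945), array([0.6479, 0.0941, 0.053 ])), (array([320.1    , 178.55275], dtype=float32), np.int32(1270), ((321.5, 179.5), 50.06505584716797), array([ 0.6481, -0.001 ,  0.053 ])), (array([314.45038, 245.66794], dtype=float32), np.int32(262), ((313.26220703125, 246.2687225341797), 12.433815002441406), array([ 0.6402, -0.0786,  0.053 ]))]
```

View pics/w14.png

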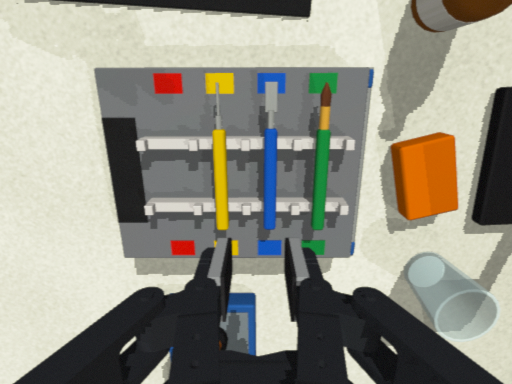

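The move was refused as invalid, possibly because the shift in one call was too large. The picture shows nothing moved. I'll split it in two.

>>> play_rows(plan=[0,0,-1,-0.05,-0.01,0,0,0,0,-2.8,-0.1,-0.02,0,0,0,0,-2.8,-0.15,-0.03,0,0,0,0,-2.8,-0.2,-0.04,0,0,0,0,-2.8,-0.24,-0.05,0,0])

```text
clock: 21.48
position: [0.5189, -0.2286, 0.2294]
ee_rot: [0.708, 0.707, -0.0, -0.0]
ft_force: [1.0, 0.1, 0.4]
grip_width: -0.001
grasp_force: 0.0
```

>>> play_rows(plan=[0,0,0,-0.05,0,0,0,0,0,0,-0.1,0,0,0,0,0,0,-0.14,0,0,0,0,0,0,-0.14,0,0,0,0,0,0,-0.14,0,0,0])

```text
clock: 22.1
position: [0.5199, -0.3655, 0.2293]
ee_rot: [0.707, 0.707, 0.0, -0.001]
ft_force: [0.2, 0.0, 0.1]
grip_width: -0.0
grasp_force: 0.0
```

```bash
python3 - <<'E'
from h import *
im,m=shot('wrist','w15'); p=status.get_obs();print(np.round(p['position'],4),p['grip_width'],p['ee_rot'])
for c in('orange','green'):print(c,[(b[0],b[1],cv2.minEnclosingCircle(b[3]),onz(m,*cv2.minEnclosingCircle(b[3])[0],.053).round(4)) for b in blobs(im,c,150)]) 
E
```

```text
[ 0.5202 -0.365   0.2297] -0.001975691958002973 [ 7.06546970e-01  7.07665890e-01  2.19686487e-04 -5.64579760e-04]
orange [(array([242.76831 ,  15.578631], dtype=float32), np.int32(833), ((243.0, 13.596774101257324), 18.8330135345459), array([ 0.5079, -0.222 ,  0.053 ]))]
green [(array([239.16466, 165.79758], dtype=float32), np.int32(662), ((239.1484832763672, 165.7303009033203), 14.566905975341797), array([ 0.5019, -0.3592,  0.053 ]))]
```

View pics/w15.png

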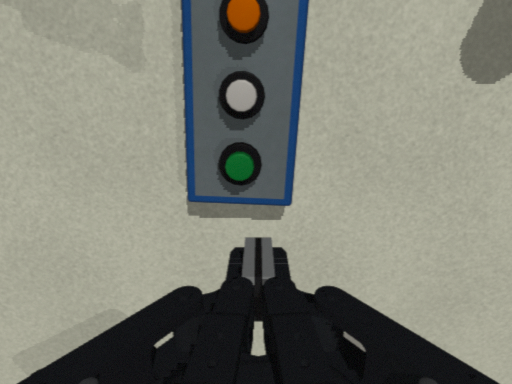

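>>> play_rows(plan=[0,0,0,0.04,-0.01,0.04,0,0,0,0,0.0735,-0.0167,0.09,0,0,0,0,0.0735,-0.0167,0.135,0,0,0,0,0.0735,-0.0167,0.15,0,0,0,0,0.0735,-0.0167,0.157,0,0,0,0,0.0735,-0.0167,0.163,0,0,0,0,0.0735,-0.0167,0.168,0,0,0,0,0.0735,-0.0167,0.171,0,0,0,0,0.0735,-0.0167,0.171,0])

```text
clock: 23.28
position: [0.5039, -0.2934, 0.0611]
ee_rot: [0.707, 0.707, 0.0, 0.001]
ft_force: [-1.4, 1.0, 10.1]
grip_width: 0.005
grasp_force: 5.4
```

>>> play_rows(plan=[0,0,0,0,0,0.001,0,0,0,0,0,0,0.001,0])

```text
clock: 23.52
position: [0.5039, -0.2934, 0.0609]
ee_rot: [0.707, 0.707, 0.0, 0.001]
ft_force: [-4.8, 2.3, 19.1]
grip_width: -0.002
grasp_force: 9.6
```

>>> play_rows(plan=[0,0,0,0,0,-0.01,0,0,0,0,0,0,-0.03,0,0,0,0,0,0,-0.03,0,0,0,0,0.035,0.002,-0.03,0,0,0,0,0.07,0.0035,-0.03,0,0,0,0,0.07,0.0035,-0.03,0,0,0,0,0.07,0.0035,-0.02,0,0,0,0,0.07,0.0035,-0.012,0,0,0,0,0.07,0.0035,-0.006,0,0,0,0,0.07,0.0035,-0.002,0,0,0,0,0.07,0.0035,0,0,0,0,0,0.07,0.0035,0,0])

```text
clock: 25.02
position: [0.506, -0.2237, 0.0606]
ee_rot: [0.708, 0.707, -0.0, 0.0]
ft_force: [-14.3, 2.6, 30.9]
grip_width: -0.003
grasp_force: 15.6
```

>>> play_rows(plan=[0,0,0,0,0,-0.01,0,0,0,0,0,0,-0.04,0,0,0,0,0,0,-0.04,0,0,0,0,-0.04,-0.002,-0.04,0,0,0,0,-0.09,-0.004,-0.04,0,0,0,0,-0.138,-0.007,-0.04,0,0,0,0,-0.138,-0.007,-0.03,0,0,0,0,-0.138,-0.007,-0.02,0,0,0,0,-0.138,-0.007,-0.012,0,0,0,0,-0.138,-0.007,-0.006,0,0,0,0,-0.138,-0.007,-0.002,0,0,0,0,-0.138,-0.007,0,0,0,0,0,-0.138,-0.007,0,0])

```text
clock: 26.65
position: [0.4999, -0.3597, 0.0608]
ee_rot: [0.707, 0.707, 0.001, -0.0]
ft_force: [-10.4, 10.4, 25.0]
grip_width: 0.002
grasp_force: 12.6
```

>>> play_rows(plan=[0,0,0,0,0,-0.01,0,0,0,0,0,0,-0.05,0,0,0,0,0,0,-0.1,0,0,0,0,0,0,-0.17,0,0,0,0,0,0,-0.17,0,0,0,0,0,0,-0.17,0])

```text
clock: 27.4
position: [0.4996, -0.3608, 0.2286]
ee_rot: [0.707, 0.707, 0.0, 0.001]
ft_force: [-0.5, 0.2, -0.7]
grip_width: 0.006
grasp_force: 0.0
```

```bash
python3 - <<'E'
from h import *
im,m=shot('scene','f1'); im2,m=shot('side'); cv2.imwrite('pics/f2.png',cv2.resize(np.hstack([im[100:300,60:400],im2[90:360,120:400][:200]])[:,:,::-1],None,fx=1.25,fy=1.25))
for c in('yellow','blue','green'):print(c,bar(im2,m,c,.078,near=np.array([.59,.01])))
E
```

```text
yellow [(array([0.5449, 0.0071]), array([ 15.8, 100.3]), 2.6)]
blue [(array([0.5921, 0.0069]), array([ 16.2, 102. ]), 2.9)]
green [(array([0.641 , 0.0023]), array([13.1, 98.9]), 3.9)]
```

View pics/f2.png

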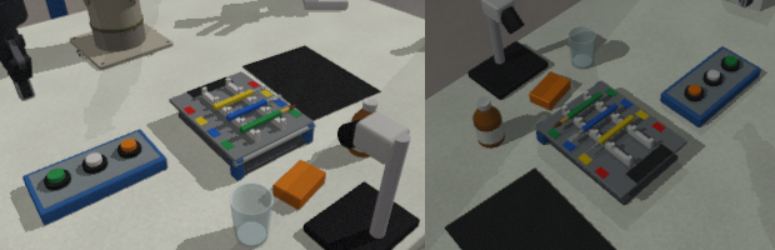

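The stage is level and the three instruments lie in their lanes. All keys are back up, the bystanders are in place, and the mat is empty.

```bash
python3 -c "
from workcell import manip
print(manip.hand_in())"
```

```text
the job is handed in; nothing more can be done
None
```

I handed the job in: the stage is level, the probe, spatula and brush are in their lanes, the forceps lane is empty because they were missing, and white, orange and green were pressed in that order; the hand-in gave no verdict.

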